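# Pack the ground spacer rings and stack the totes

### The arm

A 6-joint arm with a two-finger parallel gripper is mounted at the origin on the work surface. World frame = base frame: x ahead of the robot, y to its left, z up, the work surface at z = 0. Lengths are in m, angles in rad, forces in N, time in s.
With the tool pointing down it reaches from about 0.375 to 0.9 m from the base axis. Payload 3.1 kg.
Tool frame: the origin (TCP) lies at the very end of the fingers, on their centre line; the grasp point (between the pads) lies 19 mm behind it; z points along the fingers, y is the line along which they close (so a half turn about z gives the same grasp; the last joint's range is limited). The gripper opens to 87 mm and grips with 3 to 60 N. Pads are 19 mm wide; open, the fingers measure 117 mm over their backs; the gripper's body (75 mm by 190 mm) begins 51 mm behind the grasp point.
Start: joints at [-1.51, 0.527, 1.433, -0, 1.181, -0.178], TCP at [0.148, -0.607, 0.223] pointing down, gripper open.
Joint ranges: [-3.08, 3.08], [-0.75, 2.2], [0.22, 2.44], [-1.43, 4.57], [0, 2.65], [-2.85, 2.85]. Speed limits (rad/s): [2.79, 2.79, 3.14, 3.14, 3.14, 3.14].

### API

Orientations are given as a unit quaternion [x, y, z, w].
In Python, from rig import robot gives the robot as it stands. The module is installed in compiled form; this text tells all that it offers.
- The arm moves only by the tool play_rows, never from a script. Its argument "steps" is one flat list of numbers, 5 for each row, row after row: the opening, from -1 (shut) to 1 (fully open), then the shift along the tool's x, y, z as a fraction of full scale, then the turn about the tool's z as a fraction of full scale. In form: [claw, tx, ty, tz, twist, claw, tx, ty, tz, twist, ...]. A call has exactly 10 rows; each row shifts and turns the commanded pose from where the row before left it, along the tool's axes as they then stand; what a row does not reach is not made up. Full scale, the value 1, is 0.03 m for a shift and 0.1 rad for a turn. A row lasts 1/10 s, in which the tool goes at most 50 mm and 8.59 degrees, less where a joint would pass 70% of its speed; a pose out of reach is approached as far as the arm can. A call with a number of a shift or a turn outside -1 to 1 is refused whole. A call with a gripper value outside its range is refused whole. The fingers move at their own pace and stop on an object; "grip_force" is the grip in N (left out, the last holds). Time passes only in rows, so rows that do not move let the fingers close, or fill a call up. It gives the time, the measured TCP pose, the force, the opening and the grip force at its end, in the units of the state.
- robot.get_obs(): the state, without advancing time (a new reading comes with each control period).
- robot.camera(name): name is "scene" or "top" or "wrist"; returns a dict with "image" (400x640x3 uint8, red, green, blue), "mtx" (3x3 intrinsics, pixels), "rvec" (rotation vector, rad) and "tvec" (3), from world to camera coordinates, as OpenCV has them. Camera axes: x right, y down, z forward; pixel columns grow to the right and rows downward; lengths in m; the calibration is good to about 2 mm. The wrist camera is an equidistant fisheye: a pixel r from the principal point sees the ray r / f radians off the axis. A picture is of the moment at which its call begins. There is no depth.
- robot.hand_in(): hands the job in; it is judged then, once.
The state is a dict: "time": time; "q": joint angles; "joint_velocities": joint speeds; "joint_torque": joint torques, N m; "position": TCP position; "tool_rot": TCP orientation; "ft_force": force on the tool from outside, world axes, zero at the start; "moment": the same for the moment, N m; "grip_width": finger opening in m; "grip_force": force on a finger pad.
Only numpy, scipy, OpenCV 4.12 (cv2) and the standard library are available. Lean on these libraries where they do the work, as an engineer would, in place of code of your own. Each camera call takes 0.05 s, during which the arm holds its last target. There are 200 camera calls.

### The job

Pack the three steel spacer rings (the round ones with a hole through them) flat into the blue tote without a handle: the large ring in the largest compartment, the middle ring in the middle one, the small ring in the smallest. Then lift the blue tote with the handle, turn it half round and set it on top, its cut-out end over the other tote's closed end, so that its ribs stand level in the rim seats and it does not nest. Set everything down rather than dropping it, and leave the solid disc, the hexagonal piece and the V-block where they lie.

Things in the scene. Friction and masses are not known exactly. Their poses are not given: they have to be found in the camera images.
- ring_large: The large plain round steel spacer ring lying flat: outside diameter 56 mm, open bore 32 mm, 24 mm high, 230 to 390 g. Origin: centre of its underside, z up. Grip it from above across its outside.
- ring_mid: The middle plain round steel spacer ring lying flat: outside diameter 44 mm, open bore 24 mm, 24 mm high, 150 to 250 g. Origin: centre of its underside, z up. Grip it from above across its outside.
- ring_small: The small plain round steel spacer ring lying flat: outside diameter 32 mm, open bore 16 mm, 24 mm high, 80 to 140 g. Origin: centre of its underside, z up. Grip it from above across its outside.
- tote_low: Blue tote, no handle, 0.8 kg, 228 x 160 x 60 mm high, floor 6. Origin: underside centre; x along it to its cut-out end, away from the robot at start; z up. Compartments 144 wide (y), dividers 32 high: largest 80 long, centre x=+66; middle 66, x=-13; smallest 54, x=-79. Rims: slots x=+75, -30 (ribs of a tote facing alike sink in: nests); seats x=-75, +30, 54 high (for a half-turned tote).
- tote_up: Blue tote with handle, 0.26-0.44 kg, 198 x 132 x 60 mm high. Origin: underside centre; x along it to its cut-out end, away from the robot at start; z up. Handle: central web along x, 12 thick, 90 long, top 85 up, sides clear above 36: pinch across y from above. Side ribs x=+75, -30, undersides 8 up. Stacked (half turned): 46 above the other's origin, in line, play 6 mm, 0.06 rad; nested: about 32.
- tote_up_end (a point): Point at the middle of the cut-out end of the handled tote (99 mm along its x, 36 mm up), on the lower edge of the 60 mm wide gap in that end wall. The other tote has the same gap at its own cut-out end.
- disc: Solid steel disc without a bore, 44 mm diameter, 24 mm high; not to be packed. Origin: centre of its underside.
- hexbar: Hexagonal steel piece, 40 mm across flats, 26 mm high, with a dark round boss 22 mm wide and 6 mm high on top; not to be packed. Origin: centre of its underside.
- vblock: Dark steel V-block (a small block with a channel along the top), 50 x 34 mm, 30 mm high; not to be packed. Origin: centre of its underside.
Mind the look-alikes: they are no part of the job. What is shaped like the tote_up but orange is not meant. What is shaped like the ring_large but brown is not meant.

How it is judged:
On the way:
1. the three rings lie flat, each in its own compartment (x of ring_large in the frame of tote_low between 0.053 and 0.079 m and y of ring_large in the frame of tote_low between -0.062 and 0.062 m and z of each of ring_large, ring_mid, ring_small in the frame of tote_low below 0.011 m and angle between each of ring_large, ring_mid, ring_small's own z axis and vertical below 0.15 rad and x of ring_mid in the frame of tote_low between -0.025 and -0.001 m and y of ring_mid in the frame of tote_low between -0.062 and 0.062 m and x of ring_small in the frame of tote_low between -0.091 and -0.067 m and y of ring_small in the frame of tote_low between -0.062 and 0.062 m), for 0.2 s.
At the end, for the whole second after the job is handed in: Each ring flat in its own compartment; the handled tote on the other, turned half round, in line within 10 mm along and 9 mm across, 42 to 50 mm above it, level within 0.04 rad; the lower tote flat on the bench; all released and at rest (all of step 1 and x of tote_up in the frame of tote_low between -0.01 and 0.01 m and y of tote_up in the frame of tote_low between -0.009 and 0.009 m and z of tote_up in the frame of tote_low between 0.042 and 0.05 m and x of tote_up_end in the frame of tote_low below -0.085 m and angle between tote_up's own z axis and vertical below 0.04 rad and angle between tote_low's own z axis and vertical below 0.03 rad and height (world z) of tote_low below 0.006 m and linear speed of each of ring_large, ring_mid, ring_small, tote_up, tote_low below 0.02 m/s and contact force between the fingers and tote_low below 0.05 N and contact force between the fingers and tote_up below 0.05 N); the robot touches nothing.
It fails at once if the disc, hexagonal piece or V-block is moved by more than 30 mm (distance of any of disc, hexbar, vblock from where it was at the start of the episode above 0.03 m).
It fails at once if a ring is let go while its underside is more than 50 mm above the bench (dropped) ((height (world z) of ring_large above 0.05 m and contact force between the fingers and ring_large below 0.01 N) or (height (world z) of ring_mid above 0.05 m and contact force between the fingers and ring_mid below 0.01 N) or (height (world z) of ring_small above 0.05 m and contact force between the fingers and ring_small below 0.01 N)).
It fails at once if the handled tote is let go while its underside is more than 80 mm above the bench (dropped) (height (world z) of tote_up above 0.08 m and contact force between the fingers and tote_up below 0.01 N).
It also fails if it takes over 102 s, if anything falls off the work surface, if the arm or the gripper's body presses on something with over 40 N, if the wrist force passes 120 N, or if a joint passes its speed limit or range.

## Working session

There is one attempt and no reset: what is moved stays moved. The work goes in short steps, Python scripts to look and compute and a tool call to move; the robot and the scene stay as the last step left them, time stands still between calls to the robot, and variables do not carry over. Pictures are saved under pics/ and viewed, at most 14 in all, crops included, and the job is handed in when it is done.

Besides the shell and the picture viewer there is one more tool, called after "Request:" as name(argument=value, ...), one argument or row to a line, values as JSON. play_rows: Moves the arm, as the interface text tells. Shift numbers are shares of 0.03 m and turn numbers shares of 0.1 rad, none past 1 either way. Its arguments: {"type":"object","properties":{"steps":{"type":"array"},"grip_force":{"type":"number"}},"required":["steps"]}

```bash
mkdir -p pics
cat > h.py <<'E'
import numpy as np, cv2
from rig import robot
def shot(n,name):
    c=robot.camera(n); cv2.imwrite(f'pics/{name}.png',c['image'][:,:,::-1]); np.savez(f'pics/{name}.npz',**{k:np.array(c[k]) for k in('mtx','rvec','tvec','image')}); return c
def ray(name,u,v,z,fish=False):
    c=np.load(f'pics/{name}.npz');K=c['mtx'];R=cv2.Rodrigues(c['rvec'].astype(float))[0];t=c['tvec'].reshape(3)
    a=np.array([(u-K[0,2])/K[0,0],(v-K[1,2])/K[1,1]])
    if fish:
        r=np.hypot(*a); d=np.array([*(a/r*np.sin(r)),np.cos(r)]) if r>0 else np.array([0,0,1.])
    else: d=np.array([*a,1])
    o=-R.T@t; d=R.T@d; return o+d*(z-o[2])/d[2]
def proj(name,P):
    c=np.load(f'pics/{name}.npz'); return cv2.projectPoints(np.array(P,float).reshape(-1,3),c['rvec'].astype(float),c['tvec'].astype(float),c['mtx'],None)[0].reshape(-1,2)
E
python3 - <<'E'
from h import *
for n in('top','scene'):
    c=shot(n,n+'0'); print(n,c['mtx'],c['rvec'],c['tvec'])
o=robot.get_obs(); print(o)
E
```

```text
top [[366.01554865   0.         325.86214567]
 [  0.         366.01554865 194.73383433]
 [  0.           0.           1.        ]] [ 2.20719817 -2.1837815   0.07414667] [-0.00447809  0.47261997  0.94309032]
scene [[361.77559748   0.         321.70548864]
 [  0.         361.77559748 193.88845718]
 [  0.           0.           1.        ]] [ 2.21842576  0.80252623 -0.3575164 ] [-0.35595574 -0.14998623  1.02148089]
{'time': 0.1, 'q': array([-1.51050704e+00,  5.28386413e-01,  1.43373704e+00, -3.12211288e-05,
        1.18138104e+00, -1.78463718e-01]), 'joint_velocities': array([ 4.57510930e-04, -6.72428208e-04, -3.89355596e-03, -1.29926387e-03,
        4.69195921e-04,  5.73267233e-05]), 'joint_torque': array([ 6.50618904e-05, -4.40983415e+01, -1.77151448e+01,  6.33993326e-02,
        5.33843448e-02, -4.99367366e-05]), 'position': array([ 0.14781003, -0.60661618,  0.22167317]), 'tool_rot': array([ 9.92881922e-01,  1.19099013e-01,  4.20387033e-05, -9.55102029e-04]), 'ft_force': array([-0.05531048,  0.16670129,  0.02923017]), 'moment': array([ 0.03655291, -0.03678996, -0.024573  ]), 'grip_force': 0.0, 'grip_width': 0.08706396165729771}
```

```bash
ls pics
```

```text
scene0.npz
scene0.png
top0.npz
top0.png
```

View pics/top0.png

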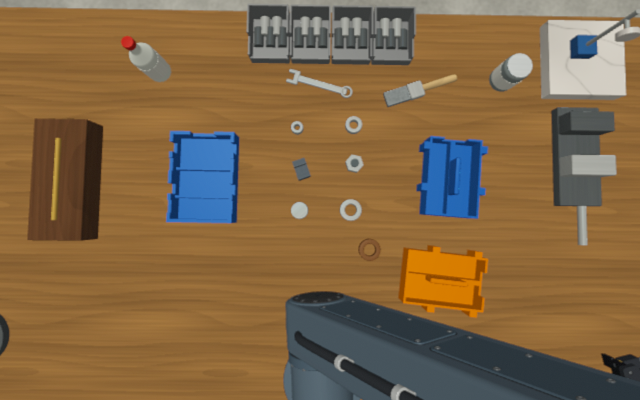

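View pics/scene0.png

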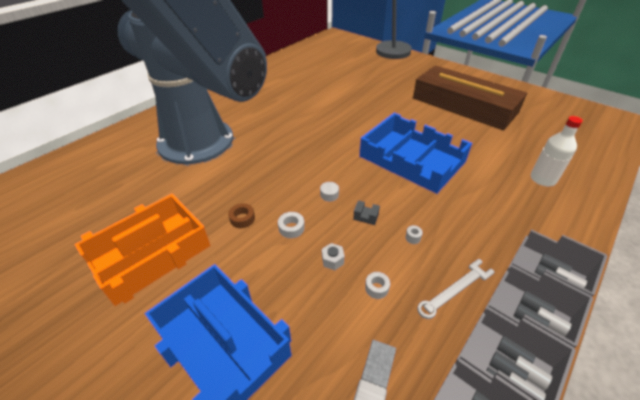

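Top view. Possible rings: small (297,127), middle (354,124), large (350,210). Look-alikes: disc (299,210), hexagonal piece (354,163), brown ring (369,249), V-block (302,169). Totes: low (203,178), handled blue (452,178), and orange (443,280), which is not meant. I'll check the choice in one enlarged crop.

Run:
```python
from h import *
im=cv2.imread('pics/top0.png')
a=cv2.resize(im[110:240,270:390],None,fx=4,fy=4,interpolation=cv2.INTER_CUBIC)
cv2.imwrite('pics/c1.png',a)
b=cv2.resize(im[115:235,155:250],None,fx=4,fy=4,interpolation=cv2.INTER_CUBIC)
c=cv2.resize(im[115:235,405:500],None,fx=4,fy=4,interpolation=cv2.INTER_CUBIC)
cv2.imwrite('pics/c2.png',np.hstack([b,c]))
for n,u,v,z in[('s',297,127,.024),('m',354,124,.024),('l',350,210,.024)]: print(n,ray('top0',u,v,z))
print(ray('top0',325,194,0), ray('top0',425,194,0),ray('top0',325,94,0))
```

```text
s [0.64858657 0.07793813 0.024     ]
m [ 0.65841907 -0.07111623  0.024     ]
l [ 0.43323708 -0.06210055  0.024     ]
[0.47539282 0.00275669 0.        ] [ 0.47830325 -0.26320076  0.        ] [0.74556357 0.00560592 0.        ]
```

View pics/c1.png

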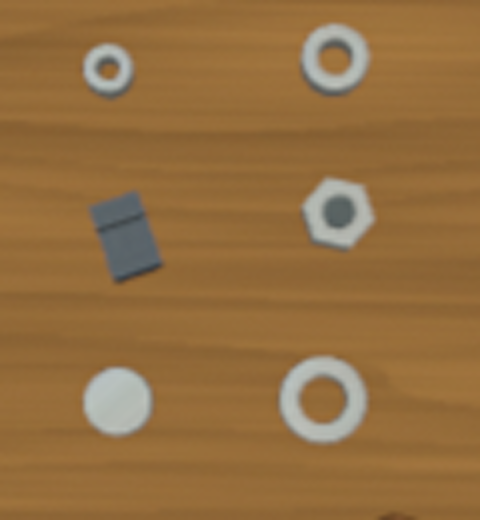

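View pics/c2.png

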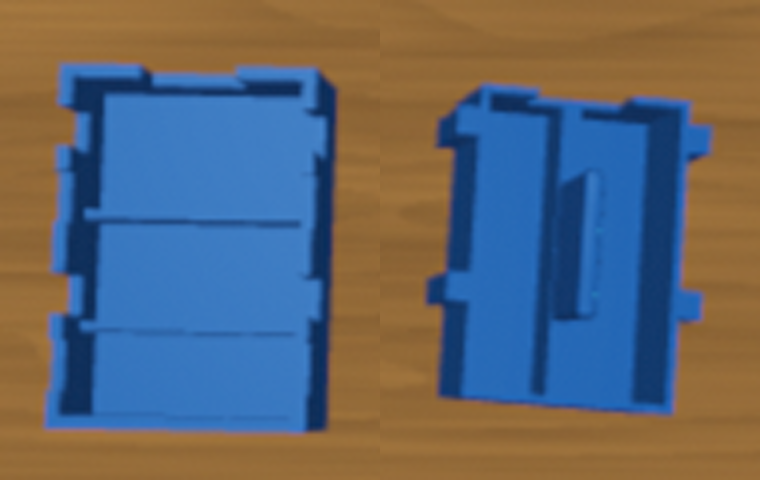

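The crop shows open bores at small (108,69), middle (335,58) and large (323,398). The disc is solid, and the hexagonal piece has a dark boss. Next: fit the totes from their rim corners.

Run:
```python
from h import *
from scipy.optimize import least_squares
px=lambda x,y,ox,oy:np.array([ox+(x+.5)/4-.5,oy+(y+.5)/4-.5])
for n,x,y in[('s',108,68),('m',335,57),('l',323,398)]: print(n,ray('top0',*px(x,y,270,110),.024))
def fit(L,W,pts,ox):
    C=np.array([[L/2,W/2],[L/2,-W/2],[-L/2,W/2],[-L/2,-W/2]])
    P=np.array([px(x,y,ox,115) for x,y in pts])
    def f(p):
        c,s=np.cos(p[2]),np.sin(p[2]); Q=C@np.array([[c,s],[-s,c]])+p[:2]
        return (proj('top0',np.c_[Q,np.full(4,.06)])-P).ravel()
    r=least_squares(f,[.5,.3 if ox<300 else -.3,0]); print(r.x,r.fun.round(2))
fit(.228,.160,[(60,65),(318,68),(46,428),(307,431)],155)
fit(.198,.132,[(104,85),(310,100),(58,397),(292,413)],405)
```

```text
s [0.64956706 0.0789327  0.024     ]
m [ 0.65873009 -0.06947633  0.024     ]
l [ 0.43550567 -0.06305496  0.024     ]
[ 0.51249305  0.31378623 -0.00240545] [ 0.21 -0.31 -0.31 -0.12  0.2   0.18 -0.11  0.25]
[ 0.51894325 -0.31539286 -0.09541811] [-0.91 -0.98 -0.37  0.84  3.52 -0.73 -2.26  0.88]
```

Run:
```python
from h import *
from scipy.optimize import least_squares
px=lambda x,y,ox,oy:np.array([ox+(x+.5)/4-.5,oy+(y+.5)/4-.5])
L,W=.198,.132
C=np.array([[L/2,W/2],[L/2,-W/2],[-L/2,W/2],[-L/2,-W/2]])
P=np.array([px(x,y,405,115) for x,y in [(104,85),(310,100),(83,398),(292,413)]])
def f(p):
    c,s=np.cos(p[2]),np.sin(p[2]); Q=C@np.array([[c,s],[-s,c]])+p[:2]
    return (proj('top0',np.c_[Q,np.full(4,.06)])-P).ravel()
r=least_squares(f,[.5,-.3,0]); print(r.x,r.fun.round(2))
a,b=ray('top0',*px(593-380,171,405,115),.085),ray('top0',*px(587-380,318,405,115),.085)
print(a,b,(a+b)/2,np.arctan2(-(b-a)[1],-(b-a)[0]))
c=shot('wrist','w0');print(c['mtx'])
from scipy.spatial.transform import Rotation as R
o=robot.get_obs();print(R.from_quat(o['tool_rot']).as_matrix().round(4))
```

```text
[ 0.51884971 -0.3193177  -0.06883886] [-0.45 -0.33  0.19  0.12 -0.15 -0.13  0.41  0.33]
[ 0.56337804 -0.3203897   0.085     ] [ 0.47338104 -0.31575247  0.085     ] [ 0.51837954 -0.31807109  0.085     ] -0.05148091158674624
[[309.70691629   0.         323.33743225]
 [  0.         309.70691629 203.66387667]
 [  0.           0.           1.        ]]
[[ 9.716e-01  2.366e-01 -1.000e-04]
 [ 2.366e-01 -9.716e-01  1.700e-03]
 [ 3.000e-04 -1.700e-03 -1.000e+00]]
```

Add to h.py:
```python
def go(x,y,z,phi=0.):
    from scipy.spatial.transform import Rotation as R
    o=robot.get_obs(); M=R.from_quat(o['tool_rot']).as_matrix(); p=o['position']
    f=np.arctan2(M[1,0],M[0,0]); d=np.array([x,y,z])-p
    print('t',o['time'],'p',p.round(4),'phi',f.round(4),'w',round(o['grip_width'],4),'F',o['grip_force'],o['ft_force'].round(1),'\nunits xyz',(M.T@d/.03).round(2),'twist',(((f-phi+np.pi)%(2*np.pi)-np.pi)/.1).round(2))
```

```text
(no output)
```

Request:
play_rows(
  steps=[1,0,0,0,0.8,1,0,0,0,0.8,1,0,0,0,0.79,1,0.53,-1,0,0,1,0.53,-1,0,0,1,0.53,-1,0,0,1,0.53,-1,0,0,1,0.53,-1,0,0,1,0.53,-1,0,0,1,0.53,-1,0,0],
  grip_force=30,
)

```text
time: 1.15
position: [0.2596, -0.3958, 0.2224]
tool_rot: [1.0, -0.0, -0.0, -0.0]
ft_force: [-0.2, -0.2, -0.1]
grip_width: 0.0868
grip_force: 0.0
```

Request:
play_rows(
  steps=[1,0.53,-1,0,0,1,0.53,-1,0,0,1,0.53,-1,0,0,1,0.53,-1,0,0,1,0.53,-1,0,0,1,0.53,-1,0,0,1,0.53,-1,0,0,1,0.53,-1,0,0,1,0.53,-1,0.5,0,1,0.53,-1,0.5,0],
)

```text
time: 2.15
position: [0.4191, -0.0962, 0.1926]
tool_rot: [1.0, -0.0, 0.001, 0.0]
ft_force: [0.8, -1.4, 0.2]
grip_width: 0.087
grip_force: 0.0
```

Run:
```python
from h import *
go(.4355,-.063,.12)
```

```text
t 2.15 p [ 0.4191 -0.0962  0.1926] phi -0.0003 w 0.087 F 0.0 [ 0.8 -1.4  0.2] 
units xyz [ 0.54 -1.11  2.42] twist -0.0
```

Request:
play_rows(
  steps=[1,0.54,-1,0.5,0,1,0,-0.1,1,0,1,0,0,0.9,0,1,0,0,0,0,1,0,0,0,0,1,0,0,0,0,1,0,0,0,0,1,0,0,0,0,1,0,0,0,0,1,0,0,0,0],
)

```text
time: 3.15
position: [0.4346, -0.0644, 0.1209]
tool_rot: [1.0, -0.0, 0.0, 0.0]
ft_force: [-0.5, -0.1, -0.7]
grip_width: 0.0871
grip_force: 0.0
```

Run:
```python
from h import *
go(.4355,-.063,.12)
shot('wrist','w1')
```

```text
t 3.15 p [ 0.4346 -0.0644  0.1209] phi -0.0004 w 0.0871 F 0.0 [-0.5 -0.1 -0.7] 
units xyz [ 0.03 -0.05  0.03] twist -0.0
```

View pics/w1.png

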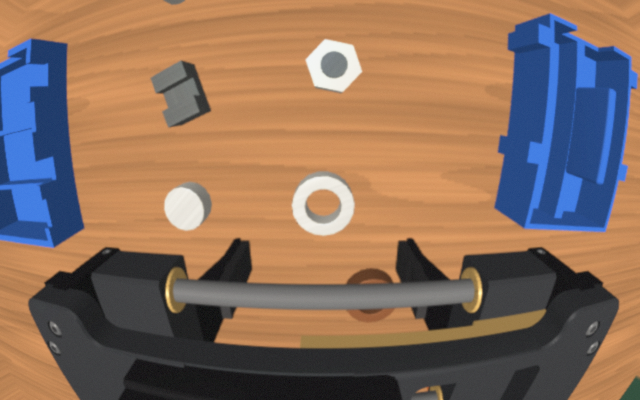

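Run:
```python
from h import *
print(ray('w1',323,204,.024,True))
go(.4355,-.063,.004)
```

```text
[ 0.43486981 -0.06418738  0.024     ]
t 3.2 p [ 0.4346 -0.0644  0.1208] phi -0.0003 w 0.087 F 0.0 [ 0.7 -0.4  0.2] 
units xyz [ 0.03 -0.05  3.89] twist -0.0
```

Request:
play_rows(
  steps=[1,0,-0.02,1,0,1,0,0,1,0,1,0,0,1,0,1,0,0,0.6,0,1,0,0,0.25,0,1,0,0,0,0,1,0,0,0,0,-0.1,0,0,0,0,-0.1,0,0,0,0,-0.1,0,0,0,0],
  grip_force=30,
)

```text
time: 4.2
position: [0.4349, -0.0638, 0.0057]
tool_rot: [1.0, -0.0, 0.001, 0.0]
ft_force: [0.7, 1.2, 0.2]
grip_width: 0.0708
grip_force: 0.0
```

Request:
play_rows(
  steps=[-0.1,0,0,0,0,-0.1,0,0,0,0,-0.1,0,0,0,0,-0.1,0,0,0,0,-0.1,0,0,-0.3,0,-0.1,0,0,-0.8,0,-0.1,0,0,-1,0,-0.1,0,0,-1,0,-0.1,0,0,-0.4,0,-0.1,0,0,0,0],
)

```text
time: 5.2
position: [0.4352, -0.0639, 0.1117]
tool_rot: [1.0, -0.0, 0.002, 0.001]
ft_force: [0.8, -0.5, -3.5]
grip_width: 0.0544
grip_force: 30.0
```

Run:
```python
from h import *
go(.5785,.3138,.1)
```

```text
t 5.2 p [ 0.4352 -0.0639  0.1117] phi -0.0002 w 0.0544 F 29.99898634850979 [ 0.8 -0.5 -3.5] 
units xyz [  4.77 -12.59   0.39] twist -0.0
```

Request:
play_rows(
  steps=[-0.1,0.19,-0.5,0,0,-0.1,0.38,-1,0,0,-0.1,0.38,-1,0,0,-0.1,0.38,-1,0,0,-0.1,0.38,-1,0,0,-0.1,0.38,-1,0,0,-0.1,0.38,-1,0,0,-0.1,0.38,-1,0,0,-0.1,0.38,-1,0,0,-0.1,0.38,-1,0,0],
)

```text
time: 6.2
position: [0.5415, 0.2223, 0.1081]
tool_rot: [1.0, -0.0, -0.002, 0.0]
ft_force: [0.8, 0.2, -3.7]
grip_width: 0.0547
grip_force: 30.0
```

Request:
play_rows(
  steps=[-0.1,0.38,-1,0,0,-0.1,0.38,-1,0,0,-0.1,0.27,-0.7,0,0,-0.1,0.13,-0.39,0,0,-0.1,0,0,0,0,-0.1,0,0,0,0,-0.1,0,0,0,0,-0.1,0,0,0,0,-0.1,0,0,0,0,-0.1,0,0,0,0],
)

```text
time: 7.2
position: [0.5777, 0.3135, 0.1103]
tool_rot: [1.0, -0.0, 0.0, 0.0]
ft_force: [-0.1, -0.3, -3.1]
grip_width: 0.0546
grip_force: 30.0
```

Run:
```python
from h import *
go(.5785,.3138,.012)
shot('wrist','w2')
```

```text
t 7.2 p [0.5777 0.3135 0.1103] phi -0.0009 w 0.0546 F 29.998998837545514 [-0.1 -0.3 -3.1] 
units xyz [ 0.03 -0.01  3.28] twist -0.01
```

View pics/w2.png

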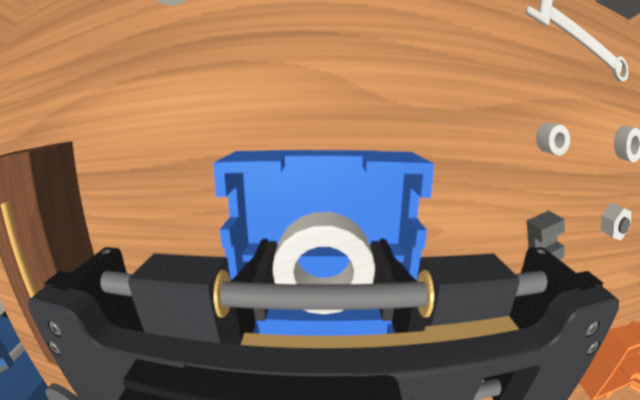

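Run:
```python
from h import *
for u,v in [(217,162),(432,162),(239,152),(409,153)]: print(ray('w2',u,v,.06,True))
for z in(.12,.125,.13): print(ray('w2',325,269,z,True))
```

```text
[0.62458059 0.39015861 0.06      ]
[0.62442932 0.23482867 0.06      ]
[0.63129174 0.37298281 0.06      ]
[0.63044741 0.2528057  0.06      ]
[0.57337766 0.31260976 0.12      ]
[0.5762206  0.31264166 0.125     ]
[0.57906354 0.31267355 0.13      ]
```

Request:
play_rows(
  steps=[-0.1,0.02,0,0.7,0,-0.1,0,0,1,0,-0.1,0,0,0.8,0,-0.1,0,0,0.4,0,-0.1,0,0,0.22,0,-0.1,0,0,0.12,0,-0.1,0,0,0,0,-0.1,0,0,0,0,-0.1,0,0,0,0,-0.1,0,0,0,0],
)

```text
time: 8.25
position: [0.5787, 0.3142, 0.0137]
tool_rot: [1.0, -0.0, 0.001, -0.0]
ft_force: [-0.0, 0.1, -4.0]
grip_width: 0.0544
grip_force: 30.0
```

Request:
play_rows(
  steps=[-0.1,0,0,0.07,0,-0.1,0,0,0,0,0.5,0,0,0,0,0.5,0,0,0,0,0.5,0,0,0,0,0.5,0,0,0,0,0.5,0,0,-0.5,0,0.5,0,0,-1,0,0.5,0,0,-1,0,0.5,0,0,-1,0],
)

```text
time: 9.25
position: [0.5784, 0.314, 0.1179]
tool_rot: [1.0, -0.0, 0.0, -0.0]
ft_force: [0.6, 0.1, -0.0]
grip_width: 0.0651
grip_force: 0.0
```

Run:
```python
from h import *
go(.6587,-.0695,.12)
```

```text
t 9.25 p [0.5784 0.314  0.1179] phi -0.0002 w 0.0651 F 0.0 [ 0.6  0.1 -0. ] 
units xyz [ 2.68 12.78 -0.07] twist -0.0
```

Request:
play_rows(
  steps=[0.6,0.1,0.5,0,0,0.6,0.21,1,0,0,0.6,0.21,1,0,0,0.6,0.21,1,0,0,0.6,0.21,1,0,0,0.6,0.21,1,0,0,0.6,0.21,1,0,0,0.6,0.21,1,0,0,0.6,0.21,1,0,0,0.6,0.21,1,0,0],
)

```text
time: 10.25
position: [0.6374, 0.0271, 0.1157]
tool_rot: [1.0, -0.0, -0.0, 0.0]
ft_force: [0.5, 0.2, -0.3]
grip_width: 0.0693
grip_force: 0.0
```

Request:
play_rows(
  steps=[0.6,0.21,1,0,0,0.6,0.21,1,0,0,0.6,0.17,0.8,0,0,0.6,0.1,0.48,0,0,0.6,0,0,0,0,0.6,0,0,0,0,0.6,0,0,0,0,0.6,0,0,0,0,0.6,0,0,0,0,0.6,0,0,0,0],
)

```text
time: 11.25
position: [0.6585, -0.0687, 0.1158]
tool_rot: [1.0, 0.0, -0.0, -0.0]
ft_force: [-0.4, -0.3, -0.1]
grip_width: 0.0699
grip_force: 0.0
```

Run:
```python
from h import *
go(.6587,-.0695,.005)
c=shot('wrist','w3')
im=cv2.imread('pics/w3.png')
hsv=cv2.cvtColor(im,cv2.COLOR_BGR2HSV)
m=((hsv[...,1]<40)&(hsv[...,2]>120)).astype(np.uint8)
n,l,s,ce=cv2.connectedComponentsWithStats(m)
for i in range(1,n):
    if s[i,4]>300: print(s[i],ce[i].round(1),ray('w3',*ce[i],.024,True).round(4))
```

```text
t 11.25 p [ 0.6585 -0.0687  0.1158] phi 0.0008 w 0.0699 F 0.0 [-0.4 -0.3 -0.1] 
units xyz [0.01 0.03 3.69] twist 0.01
[  60    0   71   52 1351] [99.9 24.8] [0.8437 0.1497 0.024 ]
[ 138    0  106   28 1451] [189.2   9. ] [0.8368 0.0472 0.024 ]
[253   0 126   9 779] [313.9   3. ] [ 0.8313 -0.0609  0.024 ]
[ 388    0  109   25 1333] [444.6   7.8] [ 0.8359 -0.172   0.024 ]
[ 140   50  181   68 3524] [228.3  82.9] [0.7654 0.01   0.024 ]
[ 417   82  105   67 4249] [470.5 113.8] [ 0.7429 -0.197   0.024 ]
[626  82  14  50 576] [633.4 105. ] [ 0.7876 -0.4488  0.024 ]
[ 302  179   48   51 1525] [325.3 204.7] [ 0.6597 -0.0704  0.024 ]
[157 196  30  35 677] [171.7 213.1] [0.6512 0.0748 0.024 ]
[ 28 250  25  32 462] [ 40.4 265.1] [0.5722 0.3186 0.024 ]
[ 198  290  252   18 3040] [322.9 298.7] [ 0.5623 -0.0683  0.024 ]
```

Request:
play_rows(
  steps=[0.6,0.02,0.04,0.7,0,0.6,0,0,1,0,0.6,0,0,1,0,0.6,0,0,0.7,0,0.6,0,0,0.27,0,0.6,0,0,0,0,0.6,0,0,0,0,-0.4,0,0,0,0,-0.4,0,0,0,0,-0.4,0,0,0,0],
)

```text
time: 12.3
position: [0.6598, -0.0708, 0.0067]
tool_rot: [1.0, -0.0, 0.001, 0.0]
ft_force: [-0.2, 0.6, -0.2]
grip_width: 0.0534
grip_force: 0.0
```

Request:
play_rows(
  steps=[-0.4,0,0,0,0,-0.4,0,0,0,0,-0.4,0,0,0,0,-0.4,0,0,0,0,-0.4,0,0,-0.3,0,-0.4,0,0,-0.8,0,-0.4,0,0,-1,0,-0.4,0,0,-1,0,-0.4,0,0,-0.4,0,-0.4,0,0,0,0],
)

```text
time: 13.3
position: [0.6604, -0.0709, 0.1125]
tool_rot: [1.0, -0.0, 0.002, 0.001]
ft_force: [0.9, 0.9, -2.1]
grip_width: 0.0431
grip_force: 30.0
```

Run:
```python
from h import *
go(.4995,.3133,.1)
```

```text
t 13.3 p [ 0.6604 -0.0709  0.1125] phi -0.0002 w 0.0431 F 29.999290080741048 [ 0.9  0.9 -2.1] 
units xyz [ -5.37 -12.81   0.38] twist -0.0
```

Request:
play_rows(
  steps=[-0.4,-0.21,-0.5,0,0,-0.4,-0.42,-1,0,0,-0.4,-0.42,-1,0,0,-0.4,-0.42,-1,0,0,-0.4,-0.42,-1,0,0,-0.4,-0.42,-1,0,0,-0.4,-0.42,-1,0,0,-0.4,-0.42,-1,0,0,-0.4,-0.42,-1,0,0,-0.4,-0.42,-1,0,0],
)

```text
time: 14.3
position: [0.536, 0.216, 0.1084]
tool_rot: [1.0, 0.0, -0.003, 0.0]
ft_force: [0.7, 1.2, -2.3]
grip_width: 0.0433
grip_force: 30.0
```

Request:
play_rows(
  steps=[-0.4,-0.42,-1,0,0,-0.4,-0.42,-1,0,0,-0.4,-0.34,-0.8,0,0,-0.4,-0.2,-0.5,0,0,-0.4,0,0,0,0,-0.4,0,0,0,0,-0.4,0,0,0,0,-0.4,0,0,0,0,-0.4,0,0,0,0,-0.4,0,0,0,0],
)

```text
time: 15.3
position: [0.4986, 0.3128, 0.1107]
tool_rot: [1.0, -0.001, 0.0, -0.0]
ft_force: [0.1, -0.8, -1.9]
grip_width: 0.0432
grip_force: 30.0
```

Run:
```python
from h import *
go(.4995,.3133,.0125)
```

```text
t 15.3 p [0.4986 0.3128 0.1107] phi -0.0014 w 0.0432 F 29.999291924759746 [ 0.1 -0.8 -1.9] 
units xyz [ 0.03 -0.02  3.27] twist -0.01
```

Request:
play_rows(
  steps=[-0.4,0.02,0,0.7,0,-0.4,0,0,1,0,-0.4,0,0,0.8,0,-0.4,0,0,0.4,0,-0.4,0,0,0.22,0,-0.4,0,0,0.15,0,-0.4,0,0,0,0,-0.4,0,0,0,0,-0.4,0,0,0,0,-0.4,0,0,0,0],
)

```text
time: 16.3
position: [0.4991, 0.3136, 0.0132]
tool_rot: [1.0, -0.0, 0.001, -0.0]
ft_force: [-0.1, -0.0, -2.1]
grip_width: 0.0427
grip_force: 30.0
```

Request:
play_rows(
  steps=[-0.4,0,0,0.03,0,-0.4,0,0,0,0,0.4,0,0,0,0,0.4,0,0,0,0,0.4,0,0,0,0,0.4,0,0,0,0,0.4,0,0,-0.5,0,0.4,0,0,-1,0,0.4,0,0,-1,0,0.4,0,0,-1,0],
)

```text
time: 17.3
position: [0.4987, 0.3134, 0.1186]
tool_rot: [1.0, -0.0, 0.0, -0.0]
ft_force: [0.2, 1.0, -0.4]
grip_width: 0.0613
grip_force: 0.0
```

Run:
```python
from h import *
go(.650,.0785,.12)
```

```text
t 17.3 p [0.4987 0.3134 0.1186] phi -0.0002 w 0.0613 F 0.0 [ 0.2  1.  -0.4] 
units xyz [ 5.04  7.83 -0.05] twist -0.0
```

Request:
play_rows(
  steps=[0.3,0.32,0.5,0,0,0.3,0.64,1,0,0,0.3,0.64,1,0,0,0.3,0.64,1,0,0,0.3,0.64,1,0,0,0.3,0.64,1,0,0,0.3,0.64,1,0,0,0.3,0.52,0.8,0,0,0.3,0.36,0.53,0,0,0.3,0,0,0,0],
)

```text
time: 18.3
position: [0.6517, 0.0763, 0.1175]
tool_rot: [1.0, -0.002, 0.001, 0.0]
ft_force: [-0.4, 0.1, -0.5]
grip_width: 0.0566
grip_force: 0.0
```

Request:
play_rows(
  steps=[0.3,0,0,0,0,0.3,0,0,0,0,0.3,0,0,0,0,0.3,0,0,0,0,0.3,0,0,0,0,0.3,0,0,0,0,0.3,0,0,0,0,0.3,0,0,0,0,0.3,0,0,0,0,0.3,0,0,0,0],
)

```text
time: 19.3
position: [0.6499, 0.0784, 0.1166]
tool_rot: [1.0, -0.0, -0.0, -0.0]
ft_force: [0.6, -0.1, 0.4]
grip_width: 0.0566
grip_force: 0.0
```

Run:
```python
from h import *
go(.650,.0785,.0055)
c=shot('wrist','w4')
im=cv2.imread('pics/w4.png')
hsv=cv2.cvtColor(im,cv2.COLOR_BGR2HSV)
m=((hsv[...,1]<40)&(hsv[...,2]>120)).astype(np.uint8)
n,l,s,ce=cv2.connectedComponentsWithStats(m)
for i in range(1,n):
    if s[i,4]>300 and ce[i,1]>150: print(s[i],ce[i].round(1),ray('w4',*ce[i],.024,True).round(4))
```

```text
t 19.3 p [0.6499 0.0784 0.1166] phi -0.0003 w 0.0566 F 0.0 [ 0.6 -0.1  0.4] 
units xyz [ 0.  -0.   3.7] twist -0.0
[306 186  35  38 915] [323.1 204.9] [0.6506 0.0786 0.024 ]
[101 277  27  17 303] [113.6 285.2] [0.5515 0.3247 0.024 ]
[ 217  289  213   20 3213] [323.2 299. ] [0.5527 0.0786 0.024 ]
```

Request:
play_rows(
  steps=[0.3,0.01,0,0.7,0,0.3,0,0,1,0,0.3,0,0,1,0,0.3,0,0,0.7,0,0.3,0,0,0.3,0,0.3,0,0,0,0,0.3,0,0,0,0,-0.7,0,0,0,0,-0.7,0,0,0,0,-0.7,0,0,0,0],
  grip_force=25,
)

```text
time: 20.35
position: [0.6508, 0.0785, 0.0067]
tool_rot: [1.0, -0.0, 0.001, 0.0]
ft_force: [-0.4, -0.4, -0.3]
grip_width: 0.0403
grip_force: 0.0
```

Request:
play_rows(
  steps=[-0.7,0,0,0,0,-0.7,0,0,0,0,-0.7,0,0,0,0,-0.7,0,0,0,0,-0.7,0,0,-0.3,0,-0.7,0,0,-0.8,0,-0.7,0,0,-1,0,-0.7,0,0,-1,0,-0.7,0,0,-0.4,0,-0.7,0,0,0,0],
)

```text
time: 21.35
position: [0.6515, 0.0784, 0.1126]
tool_rot: [1.0, -0.0, 0.002, 0.0]
ft_force: [0.9, 0.0, -0.5]
grip_width: 0.0316
grip_force: 25.0
```

Run:
```python
from h import *
go(.4335,.3133,.11)
```

```text
t 21.35 p [0.6515 0.0784 0.1126] phi -0.0002 w 0.0316 F 24.99986758455634 [ 0.9  0.  -0.5] 
units xyz [-7.27 -7.83  0.06] twist -0.0
```

Request:
play_rows(
  steps=[-0.7,-0.47,-0.5,0,0,-0.7,-0.93,-1,0,0,-0.7,-0.93,-1,0,0,-0.7,-0.93,-1,0,0,-0.7,-0.93,-1,0,0,-0.7,-0.93,-1,0,0,-0.7,-0.93,-1,0,0,-0.7,-0.74,-0.8,0,0,-0.7,-0.48,-0.53,0,0,-0.7,0,0,0,0],
)

```text
time: 22.35
position: [0.4282, 0.3144, 0.1089]
tool_rot: [1.0, 0.002, -0.003, 0.001]
ft_force: [0.5, -0.4, -0.5]
grip_width: 0.0316
grip_force: 25.0
```

Request:
play_rows(
  steps=[-0.7,0,0,0,0,-0.7,0,0,0,0,-0.7,0,0,0,0,-0.7,0,0,0,0,-0.7,0,0,0,0,-0.7,0,0,0,0,-0.7,0,0,0,0,-0.7,0,0,0,0,-0.7,0,0,0,0,-0.7,0,0,0,0],
)

```text
time: 23.35
position: [0.4321, 0.3135, 0.1107]
tool_rot: [1.0, -0.0, 0.0, -0.0]
ft_force: [0.4, -0.4, -0.3]
grip_width: 0.0317
grip_force: 25.0
```

Run:
```python
from h import *
go(.4335,.3133,.0127)
```

```text
t 23.35 p [0.4321 0.3135 0.1107] phi -0.0001 w 0.0317 F 24.999841866083443 [ 0.4 -0.4 -0.3] 
units xyz [0.05 0.01 3.27] twist -0.0
```

Request:
play_rows(
  steps=[-0.7,0.05,0,0.7,0,-0.7,0,0,1,0,-0.7,0,0,0.8,0,-0.7,0,0,0.4,0,-0.7,0,0,0.22,0,-0.7,0,0,0.15,0,-0.7,0,0,0,0,-0.7,0,0,0,0,-0.7,0,0,0,0,-0.7,0,0,0,0],
)

```text
time: 24.35
position: [0.434, 0.3136, 0.0131]
tool_rot: [1.0, -0.0, 0.001, -0.0]
ft_force: [0.8, 0.3, -0.1]
grip_width: 0.032
grip_force: 25.0
```

Request:
play_rows(
  steps=[-0.7,0,0,0.03,0,-0.7,0,0,0,0,0.1,0,0,0,0,0.1,0,0,0,0,0.1,0,0,0,0,0.1,0,0,0,0,0.1,0,0,-0.5,0,0.1,0,0,-1,0,0.1,0,0,-1,0,0.1,0,0,-1,0],
)

```text
time: 25.35
position: [0.4333, 0.3132, 0.1174]
tool_rot: [1.0, -0.0, -0.001, 0.0]
ft_force: [0.8, 0.5, 0.6]
grip_width: 0.0477
grip_force: 0.0
```

Run:
```python
from h import *
go(.5186,-.3187,.2,-.06)
```

```text
t 25.35 p [0.4333 0.3132 0.1174] phi -0.0003 w 0.0477 F 0.0 [0.8 0.5 0.6] 
units xyz [ 2.85 21.06 -2.75] twist 0.6
```

Request:
play_rows(
  steps=[0.1,0.06,0.5,-0.9,0,0.1,0.14,1,-0.9,0,0.1,0.14,1,-0.9,0,0.1,0.14,1,0,0,0.1,0.14,1,0,0,0.1,0.14,1,0,0,0.1,0.14,1,0,0,0.1,0.14,1,0,0,0.1,0.14,1,0,0,0.1,0.14,1,0,0],
)

```text
time: 26.35
position: [0.473, 0.0272, 0.1976]
tool_rot: [1.0, -0.0, -0.0, -0.0]
ft_force: [0.1, -0.0, -0.3]
grip_width: 0.0479
grip_force: 0.0
```

Request:
play_rows(
  steps=[0.1,0.13,1,0,0,0.1,0.13,1,0,0,0.1,0.13,1,0,0,0.1,0.13,1,0,0,0.1,0.13,1,0,0,0.1,0.13,1,0,0,0.1,0.13,1,0,0,0.1,0.13,1,0,0,0.1,0.13,1,0,0,0.1,0.13,1,0,0],
)

```text
time: 27.35
position: [0.5119, -0.2727, 0.1973]
tool_rot: [1.0, -0.0, -0.0, -0.0]
ft_force: [0.7, -0.1, 0.3]
grip_width: 0.0479
grip_force: 0.0
```

Request:
play_rows(
  steps=[0.1,0.14,1,0,0,0.1,0.1,0.56,0,0,0.1,0,0,0,0.3,0.1,0,0,0,0.3,0.1,0,0,0,0,0.1,0,0,0,0,0.1,0,0,0,0,0.1,0,0,0,0,0.1,0,0,0,0,0.1,0,0,0,0],
)

```text
time: 28.35
position: [0.5194, -0.3183, 0.1977]
tool_rot: [1.0, -0.03, 0.0, 0.0]
ft_force: [-0.3, -0.6, -0.2]
grip_width: 0.048
grip_force: 0.0
```

Run:
```python
from h import *
go(.5186,-.3187,.045,-.06)
c=shot('wrist','w5');shot('top','top1')
a=cv2.imread('pics/w5.png');b=cv2.imread('pics/top1.png')[115:235,155:250]
cv2.imwrite('pics/w5v.png',np.vstack([a])); cv2.imwrite('pics/t1v.png',cv2.resize(b,None,fx=4,fy=4,interpolation=cv2.INTER_CUBIC))
```

```text
t 28.35 p [ 0.5194 -0.3183  0.1977] phi -0.0599 w 0.048 F 0.0 [-0.3 -0.6 -0.2] 
units xyz [-0.03  0.01  5.09] twist 0.0
```

View pics/w5v.png

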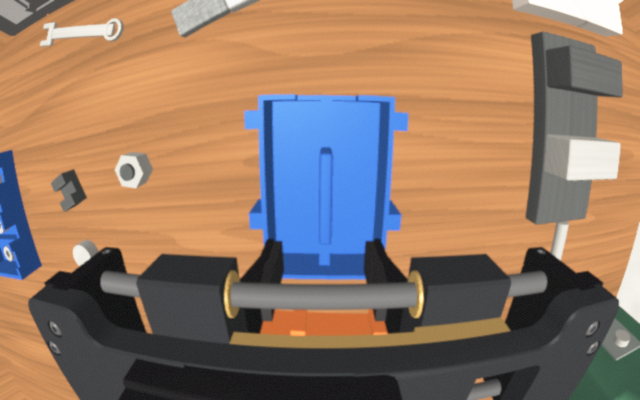

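View pics/t1v.png

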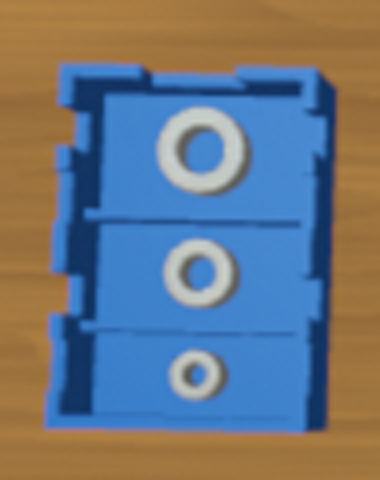

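The three rings lie one to a compartment, at (203,150), (200,272) and (196,374) in the crop. The wrist view shows the handle web running from (326,149) to (325,242), centred under the fingers.

Run:
```python
from h import *
a,b=ray('w5',326.3,149,.085,True),ray('w5',325,243,.085,True);print(a,b,(a+b)/2,np.arctan2((a-b)[1],(a-b)[0]))
a,b=ray('w5',259,97,.06,True),ray('w5',394,97.5,.06,True);print(a,b,(a+b)/2,np.arctan2((a-b)[0],-(a-b)[1]))
from scipy.optimize import least_squares
pts=np.array([ray('top1',155+(x+.5)/4-.5,115+(y+.5)/4-.5,z)for x,y,z in[(203,150,.03),(200,272,.03),(196,374,.03)]])
print(pts-[.5125,.3135,0])
```

```text
[ 0.56565934 -0.32381723  0.085     ] [ 0.47460583 -0.31730848  0.085     ] [ 0.52013259 -0.32056286  0.085     ] -0.07136135855224568
[ 0.61825223 -0.26229729  0.06      ] [ 0.61023688 -0.39229     0.06      ] [ 0.61424455 -0.32729364  0.06      ] 3.080010647263668
[[ 0.06596275 -0.00066328  0.03      ]
 [-0.01305611 -0.00109456  0.03      ]
 [-0.07853479 -0.00050071  0.03      ]]
```

Request:
play_rows(
  steps=[0.1,-0.03,0.05,0.7,0.03,0.1,0,0,1,0,0.1,0,0,1,0,0.1,0,0,1,0,0.1,0,0,0.8,0,0.1,0,0,0.5,0,0.1,0,0,0.06,0,0.1,0,0,0,0,0.1,0,0,0,0,-1,0,0,0,0],
  grip_force=50,
)

```text
time: 29.45
position: [0.5192, -0.3205, 0.0473]
tool_rot: [1.0, -0.032, 0.001, 0.001]
ft_force: [0.3, -0.0, -0.3]
grip_width: 0.0448
grip_force: 0.0
```

Request:
play_rows(
  steps=[-1,0,0,0,0,-1,0,0,0,0,-1,0,0,0,0,-1,0,0,0,0,-1,0,0,0,0,-1,0,0,0,0,-1,0,0,0,0,-1,0,0,0,0,-1,0,0,0,0,-1,0,0,0,0],
)

```text
time: 30.45
position: [0.5184, -0.3199, 0.0459]
tool_rot: [1.0, -0.032, 0.0, 0.0]
ft_force: [-0.1, -0.5, 1.3]
grip_width: 0.0118
grip_force: 50.0
```

Request:
play_rows(
  steps=[-1,0,0,-0.2,0,-1,0,0,-0.6,0,-1,0,0,-1,0,-1,0,0,-1,0,-1,0,0,-1,0,-1,0,0,-0.7,0,-1,0,0,-0.3,0,-1,0,0,0,0,-1,0,0,0,0,-1,0,0,0,0],
)

```text
time: 31.45
position: [0.5174, -0.319, 0.188]
tool_rot: [0.999, -0.032, -0.001, -0.001]
ft_force: [0.3, 0.0, -2.7]
grip_width: 0.0117
grip_force: 50.0
```

Run:
```python
from h import *
go(.5125,.3135,.19,3.1395)
c=shot('wrist','w6')
```

```text
t 31.45 p [ 0.5174 -0.319   0.188 ] phi -0.0632 w 0.0117 F 49.98946722596884 [ 0.3  0.  -2.7] 
units xyz [-1.490e+00 -2.103e+01 -1.000e-02] twist 30.8
```

View pics/w6.png

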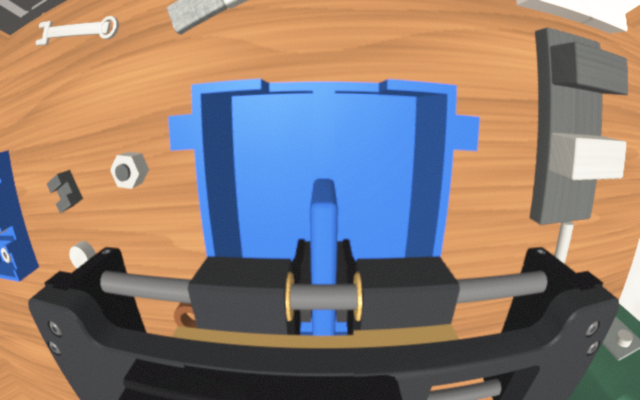

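Run:
```python
from h import *
from scipy.spatial.transform import Rotation as R
o=robot.get_obs();M=R.from_quat(o['tool_rot']).as_matrix();p=o['position'];b=p[2]-.0462
print('rotvec tilt',M[:,2])
for n,u,v,z in[('L',193,86,b+.06),('R',456,86,b+.06),('web',324,181,b+.085)]: print(n,M.T@(ray('w6',u,v,z,True)-p))
```

```text
rotvec tilt [-0.00262564  0.00239449 -0.99999369]
L [ 0.09669317 -0.06482388 -0.01392395]
R [ 0.09678066  0.06576315 -0.01421458]
web [ 0.05303419  0.00010747 -0.03894748]
```

Request:
play_rows(
  steps=[-1,-0.02,-0.3,0,0,-1,-0.05,-0.7,0,0,-1,-0.07,-1,0,0,-1,-0.07,-1,0,0,-1,-0.07,-1,0,0,-1,-0.07,-1,0,0,-1,-0.07,-1,0,0,-1,-0.07,-1,0,0,-1,-0.07,-1,0,0,-1,-0.07,-1,0,0],
)

```text
time: 32.5
position: [0.5152, -0.0462, 0.1898]
tool_rot: [1.0, -0.031, -0.001, -0.001]
ft_force: [-0.1, 0.5, -2.8]
grip_width: 0.0119
grip_force: 50.0
```

Request:
play_rows(
  steps=[-1,-0.07,-1,0,0,-1,-0.07,-1,0,0,-1,-0.07,-1,0,0,-1,-0.07,-1,0,0,-1,-0.07,-1,0,0,-1,-0.07,-1,0,0,-1,-0.07,-1,0,0,-1,-0.07,-1,0,0,-1,-0.07,-1,0,0,-1,-0.07,-1,0,0],
)

```text
time: 33.5
position: [0.5123, 0.2538, 0.1897]
tool_rot: [1.0, -0.031, -0.001, -0.0]
ft_force: [0.5, -0.2, -1.3]
grip_width: 0.0117
grip_force: 50.0
```

Request:
play_rows(
  steps=[-1,-0.07,-1,0,0,-1,-0.06,-0.7,0,0,-1,-0.04,-0.33,0,0,-1,0,0,0,-0.3,-1,0,0,0,-0.7,-1,0,0,0,-1,-1,0,0,0,-1,-1,0,0,0,-1,-1,0,0,0,-1,-1,0,0,0,-1],
)

```text
time: 34.5
position: [0.5127, 0.3111, 0.1897]
tool_rot: [0.964, 0.267, -0.001, 0.0]
ft_force: [-0.2, -0.0, -2.8]
grip_width: 0.0115
grip_force: 50.0
```

Request:
play_rows(
  steps=[-1,0,0,0,-1,-1,0,0,0,-1,-1,0,0,0,-1,-1,0,0,0,-1,-1,0,0,0,-1,-1,0,0,0,-1,-1,0,0,0,-1,-1,0,0,0,-1,-1,0,0,0,-1,-1,0,0,0,-1],
)

```text
time: 35.5
position: [0.5127, 0.3111, 0.1897]
tool_rot: [0.718, 0.696, -0.001, -0.0]
ft_force: [0.2, 0.0, -4.0]
grip_width: 0.0116
grip_force: 50.0
```

Request:
play_rows(
  steps=[-1,0,0,0,-1,-1,0,0,0,-1,-1,0,0,0,-1,-1,0,0,0,-1,-1,0,0,0,-1,-1,0,0,0,-1,-1,0,0,0,-1,-1,0,0,0,-1,-1,0,0,0,-1,-1,0,0,0,-1],
)

```text
time: 36.5
position: [0.5127, 0.3111, 0.1897]
tool_rot: [0.296, 0.955, -0.001, -0.0]
ft_force: [-0.5, 0.5, -3.6]
grip_width: 0.0114
grip_force: 50.0
```

Run:
```python
from h import *
go(.512,.3135,.188,3.1395)
```

```text
t 36.5 p [0.5127 0.3111 0.1897] phi 2.5408 w 0.0114 F 49.99015009962022 [-0.5  0.5 -3.6] 
units xyz [0.06 0.05 0.06] twist -5.99
```

Request:
play_rows(
  steps=[-1,0,0,0,-1,-1,0,0,0,-1,-1,0,0,0,-1,-1,0,0,0,-1,-1,0,0,0,-1,-1,0,0,0,-0.7,-1,0,0,0,-0.29,-1,0.02,0.08,0,0,-1,0,0,0,0,-1,0,0,0,0],
)

```text
time: 37.5
position: [0.5126, 0.3149, 0.1898]
tool_rot: [0.003, 1.0, -0.0, -0.0]
ft_force: [0.3, -0.3, -2.2]
grip_width: 0.0115
grip_force: 50.0
```

Run:
```python
from h import *
go(.512,.3135,.098,3.1395)
c=shot('wrist','w7');shot('top','top2')
b=cv2.imread('pics/top2.png')[100:250,140:265]; a=cv2.imread('pics/w7.png')[50:350,100:540]
b=cv2.resize(b,(375,450),interpolation=cv2.INTER_CUBIC); a=cv2.resize(a,(425,290))
o=np.zeros((450,800,3),np.uint8);o[:,:375]=b;o[:290,375:]=a
cv2.imwrite('pics/v7.png',o)
```

```text
t 37.5 p [0.5126 0.3149 0.1898] phi 3.1353 w 0.0115 F 49.98943484388292 [ 0.3 -0.3 -2.2] 
units xyz [ 0.02 -0.05  3.06] twist -0.04
```

View pics/v7.png

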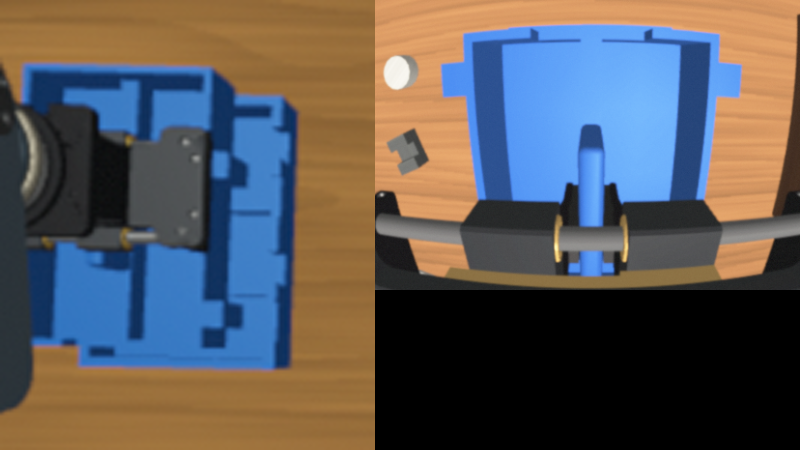

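Run:
```python
from h import *
f=lambda x,y:(140+(x+.5)/3-.5,100+(y+.5)/3-.5)
for x,y in[(212,66),(118,65),(24,64)]: print(ray('top2',*f(x,y),.2036)-[.5125,.3135,0])
# low far right corner / bottom right corner
for x,y in[(286,97),(277,367)]: print(ray('top2',*f(x,y),.06)-[.5125,.3135,0])
```

```text
[ 0.10103855 -0.06545646  0.2036    ]
[0.10091356 0.00059523 0.2036    ]
[0.10078874 0.06655392 0.2036    ]
[ 0.11257602 -0.08297526  0.06      ]
[-0.11264409 -0.08120775  0.06      ]
```

Request:
play_rows(
  steps=[-1,0.04,-0.06,0,-0.04,-1,0,0,0.6,0,-1,0,0,0.8,0,-1,0,0,0.7,0,-1,0,0,0.5,0,-1,0,0,0.3,0,-1,0,0,0.15,0,-1,0,0,0,0,-1,0,0,0,0,-1,0,0,0,0],
)

```text
time: 38.6
position: [0.5121, 0.3135, 0.0993]
tool_rot: [0.001, 1.0, 0.0, 0.001]
ft_force: [-0.5, 0.6, -2.3]
grip_width: 0.0119
grip_force: 50.0
```

Run:
```python
from h import *
go(.5115,.313,.092,3.1395)
shot('scene','sc1')
a=cv2.imread('pics/sc1.png')[80:220,330:500]
cv2.imwrite('pics/sc1v.png',cv2.resize(a,None,fx=4,fy=4,interpolation=cv2.INTER_CUBIC))
```

```text
t 38.6 p [0.5121 0.3135 0.0993] phi 3.1399 w 0.0119 F 49.9893194809556 [-0.5  0.6 -2.3] 
units xyz [ 0.02 -0.02  0.24] twist 0.0
```

View pics/sc1v.png

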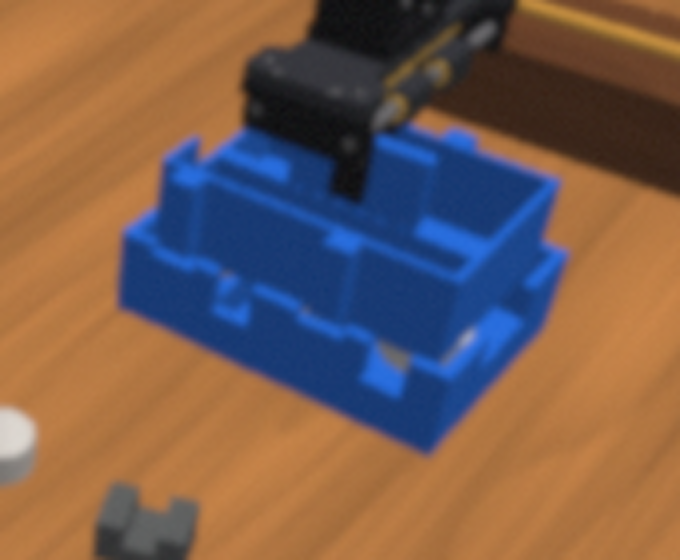

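The upper tote hovers in line just over the rim. Its ribs at (185,170) and (345,240) are over the seats, clear of the slots at (232,300) and (385,370). Lower it gently.

Request:
play_rows(
  steps=[-1,0.01,-0.01,0.06,0,-1,0,0,0.06,0,-1,0,0,0.06,0,-1,0,0,0.04,0,-1,0,0,0,0,-1,0,0,0,0,-1,0,0,0,0,-1,0,0,0,0,-1,0,0,0,0,-1,0,0,0,0],
)

```text
time: 39.65
position: [0.5111, 0.3129, 0.0919]
tool_rot: [0.001, 1.0, -0.0, -0.0]
ft_force: [-2.1, -0.9, 1.6]
grip_width: 0.0116
grip_force: 50.0
```

Request:
play_rows(
  steps=[-1,0,0,0.02,0,-1,0,0,0,0,-1,0,0,0,0,-0.2,0,0,0,0,-0.2,0,0,0,0,-0.2,0,0,0,0,-0.2,0,0,0,0,-0.2,0,0,0,0,-0.2,0,0,0,0,-0.2,0,0,0,0],
)

```text
time: 40.65
position: [0.5112, 0.3129, 0.0911]
tool_rot: [0.001, 1.0, 0.0, -0.0]
ft_force: [-0.5, 0.6, -0.3]
grip_width: 0.0348
grip_force: 0.0
```

Request:
play_rows(
  steps=[-0.2,0,0,-0.3,0,-0.2,0,0,-0.6,0,-0.2,0,0,-1,0,-0.2,0,0,-1,0,-0.2,0,0,-1,0,-0.2,0,0,-1,0,-0.2,0,0,-0.5,0,-0.2,0,0,0,0,-0.2,0,0,0,0,-0.2,0,0,0,0],
)

```text
time: 41.65
position: [0.5102, 0.3126, 0.2519]
tool_rot: [0.001, 1.0, -0.0, -0.001]
ft_force: [0.4, -0.8, -0.3]
grip_width: 0.0346
grip_force: 0.0
```

Run:
```python
from h import *
go(.512,.313,.25,3.1395)
shot('scene','sc2');shot('wrist','w8')
a=cv2.resize(cv2.imread('pics/sc2.png')[90:200,340:490],(600,440),interpolation=cv2.INTER_CUBIC)
b=cv2.imread('pics/w8.png')[0:290,120:520]
o=np.zeros((440,800,3),np.uint8);o[:,:400]=cv2.resize(a,(400,293+147));o[:290,400:]=b
cv2.imwrite('pics/v8.png',o)
```

```text
t 41.65 p [0.5102 0.3126 0.2519] phi 3.1398 w 0.0346 F 0.0 [ 0.4 -0.8 -0.3] 
units xyz [-0.06  0.01  0.06] twist 0.0
```

View pics/v8.png

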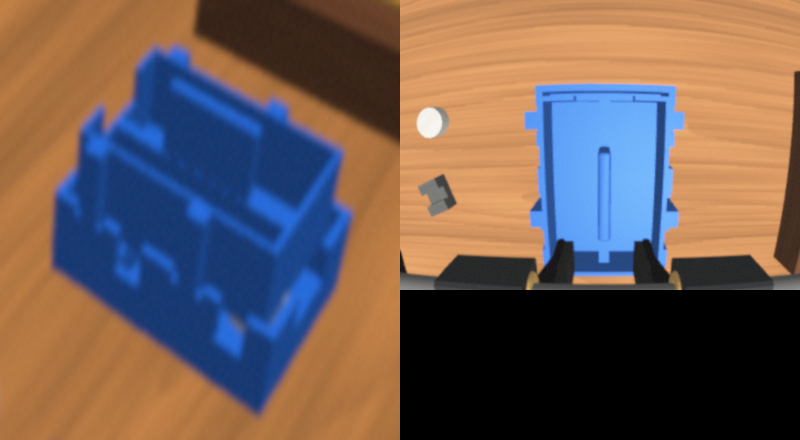

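Run:
```python
from h import *
for z in(.106,.092):
  P=proj('sc2',[[.512+sx*.099,.313+sy*.066,z] for sx in(1,-1) for sy in(1,-1)]); print(z,((P-[340,90])*[400/150,4]).round(0).tolist())
for z in(.131,.117):
  P=proj('sc2',[[.512+sx*.045,.313,z] for sx in(1,-1)]); print(z,((P-[340,90])*[400/150,4]).round(0).tolist())
```

```text
0.106 [[345.0, 147.0], [278.0, 250.0], [155.0, 43.0], [79.0, 127.0]]
0.092 [[341.0, 167.0], [274.0, 271.0], [153.0, 62.0], [78.0, 146.0]]
0.131 [[262.0, 127.0], [171.0, 76.0]]
0.117 [[258.0, 147.0], [169.0, 96.0]]
```

The measured rim corners (340,152), (275,247), (155,47) and the web ends match the stacked height, not the nested one. Handing in.

```bash
python3 -c "
from rig import robot
print(robot.hand_in())"
```

```text
the job is handed in; nothing more can be done
None
```

The job is handed in (no verdict came back): each ring was set down flat in its own compartment, and the handled tote sits half-turned on the rim seats, released, at the stacked height and not nested.

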